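# Paints back into their anti-tip stands

### The job

Put each of the four paints into the anti-tip stand of its own colour and kind: the squat jars into the large stands, the slim dropper bottles into the small ones, red to red and blue to blue. Keep the paints upright and set each one down gently (do not drop it) so that it stands flat on the floor of its stand, released; any order will do. Leave the brush pot and the black thinner bottle where they are.

Things in the scene. Friction and masses are not known exactly. Their poses are not given: they have to be found in the camera images.
- red_jar: squat red paint jar, closed: a plain cylinder 56 mm in diameter and 60 mm high with a red lid (the top 14 mm, same diameter) and a white label band low on its side; about 0.16 kg; loose, standing upright. Origin: centre of its underside, z up; round, so its yaw does not matter.
- red_bottle: slim red dropper bottle, closed: a cylinder 34 mm in diameter and 64 mm high, a 28 mm shoulder to 70 mm, then a black pointed cap (16 mm across at its foot) to 95 mm; white label band low on its side; about 0.08 kg; loose, standing upright. Origin: centre of its underside, z up; round, so its yaw does not matter.
- blue_jar: squat blue paint jar, closed: a plain cylinder 56 mm in diameter and 60 mm high with a blue lid (the top 14 mm, same diameter) and a white label band low on its side; about 0.16 kg; loose, standing upright. Origin: centre of its underside, z up; round, so its yaw does not matter.
- blue_bottle: slim blue dropper bottle, closed: a cylinder 34 mm in diameter and 64 mm high, a 28 mm shoulder to 70 mm, then a black pointed cap (16 mm across at its foot) to 95 mm; white label band low on its side; about 0.08 kg; loose, standing upright. Origin: centre of its underside, z up; round, so its yaw does not matter.
- red_jar_stand: large red anti-tip stand for the red jar, all red: an empty round cup, 94 mm in outer diameter and 16 mm high, with an open recess 76 mm in diameter whose flat floor lies 4 mm above the bench (12 mm deep, about 10 mm of play all round the jar). Fixed to the bench. Origin: centre of its underside, on the bench, z up.
- red_bottle_stand: small red anti-tip stand for the red bottle, all red: an empty round cup, 72 mm in outer diameter and 16 mm high, with an open recess 54 mm in diameter whose flat floor lies 4 mm above the bench (12 mm deep, about 10 mm of play all round the bottle). Fixed to the bench. Origin: centre of its underside, on the bench, z up.
- blue_jar_stand: large blue anti-tip stand for the blue jar, all blue: an empty round cup, 94 mm in outer diameter and 16 mm high, with an open recess 76 mm in diameter whose flat floor lies 4 mm above the bench (12 mm deep, about 10 mm of play all round the jar). Fixed to the bench. Origin: centre of its underside, on the bench, z up.
- blue_bottle_stand: small blue anti-tip stand for the blue bottle, all blue: an empty round cup, 72 mm in outer diameter and 16 mm high, with an open recess 54 mm in diameter whose flat floor lies 4 mm above the bench (12 mm deep, about 10 mm of play all round the bottle). Fixed to the bench. Origin: centre of its underside, on the bench, z up.
- brush_pot: bystander, not to be moved: aluminium cup 72 mm in diameter and 90 mm high holding brushes that reach up to about 200 mm; loose. Origin: centre of its underside.
- thinner: bystander, not to be moved: black bottle with a white cap and label, 68 mm in diameter and 95 mm high; loose. Origin: centre of its underside.
There are look-alikes about, which are no part of the job. What is shaped like the red_bottle but turquoise or yellow is not meant.

How it is judged:
By the outcome, as a careful person would: the job done as asked, in the order asked, and still so for the second after the job is handed in, with the robot touching nothing.
It also fails if it takes over 120 s, if anything falls off the work surface, if the arm or the gripper's body presses on something with over 40 N, if the wrist force passes 120 N, or if a joint passes its speed limit or range.

### The arm

A 6-joint arm with a two-finger parallel gripper is mounted at the origin on the work surface. World frame = base frame: x ahead of the robot, y to its left, z up, the work surface at z = 0. Lengths are in m, angles in rad, forces in N, time in s.
With the tool pointing down it reaches from about 0.4 to 0.825 m from the base axis. Payload 7 kg.
Tool frame: the origin (TCP) lies on the centre line of the jaws, within the pads' length; the fingertips stand arm.tip_reach ahead of it and the grasp point (between the pads) lies 5 mm behind it (arm.tip_reach is the distance from the TCP to the fingertips, in m); z points along the fingers, y is the line along which they close (so a half turn about z gives the same grasp; the last joint's range is limited). The gripper opens to 88 mm and grips with 3 to 60 N. Pads are 19 mm wide; open, the fingers measure 130 mm over their backs; the gripper's body (78 mm by 193 mm) begins 47 mm behind the grasp point.
Start: joints at [-0.962, 0.359, 0.012, 0, -1.224, -0.288], TCP at [0.213, -0.641, 0.241] pointing down, gripper open.
Joint ranges: [-3.07, 3.07], [-1.43, 2.12], [-1.02, 1.25], [-3.03, 1.67], [-3.05, -0], [-3.03, 3.03]. Speed limits (rad/s): [2.39, 2.39, 3.01, 3.14, 3.14, 3.14].

### API

Orientations are given as [roll, pitch, yaw] about the fixed x, y, z axes, in that order (R = Rz(yaw) Ry(pitch) Rx(roll)).
In Python, from station import status, optics, order, arm gives the robot as it stands. The module is installed in compiled form; this text tells all that it offers.
- The arm moves only by the shell command python3 -m jog 'ROWS' [FORCE]. ROWS is JSON, a list of rows, each a list of 3 entries, a list of its own where there are three numbers: the gripper command: -1 is shut, 1 is fully open, values between are in proportion, then the shift along the tool's x, y, z in mm, then the turn about the tool's z in rad. A call has 1 to 20 rows; each row is the pose to reach, as a shift and turn from the pose commanded when the call began, along the tool's axes at that moment; what a row does not reach only later rows make up. A row lasts 1/8 s, in which the tool goes at most 62.5 mm and 10.7 degrees, less where a joint would pass 70% of its speed; a pose out of reach is approached as far as the arm can. A call with a gripper value outside its range is refused whole. The fingers move at their own pace and stop on an object; FORCE is the grip in N (left out, the last holds). Time passes only in rows, so rows that repeat a pose let the fingers close. It gives the time, the measured TCP pose, the force, the opening and the grip force at its end, in the units of the state.
- status.get_state(): the state, without advancing time (a new reading comes with each control period).
- optics.grab_frame(name): name is "scene" or "top" or "wrist"; returns a dict with "color" (400x640x3 uint8, red, green, blue), "mtx" (3x3 intrinsics, pixels), "cam_to_world" (4x4, takes a point from camera to world coordinates). Camera axes: x right, y down, z forward; pixel columns grow to the right and rows downward; lengths in m; the calibration is good to about 2 mm. A picture is of the moment at which its call begins. There is no depth.
- order.job_done(): hands the job in; it is judged then, once.
The state is a dict: "t": time; "q": joint angles; "qd": joint speeds; "joint_efforts": joint torques, N m; "eef_pos": TCP position; "ee_rot": TCP orientation; "force": force on the tool from outside, world axes, zero at the start; "moment": the same for the moment, N m; "width": finger opening in m; "gripper_force": force on a finger pad.
Only numpy, scipy, OpenCV 4.12 (cv2) and the standard library are available. Lean on these libraries where they do the work, as an engineer would, in place of code of your own. Each camera call takes 0.05 s, during which the arm holds its last target. There are 200 camera calls.

## Working session

There is one attempt and no reset: what is moved stays moved. The work goes in short steps, Python scripts to look and compute and a shell command to move; the robot and the scene stay as the last step left them, time stands still between calls to the robot, and variables do not carry over. Pictures are saved under pics/ and viewed, at most 14 in all, crops included, and the job is handed in when it is done.

```bash
mkdir -p pics
python3 - <<'E'
from station import status, optics, arm
import cv2
for n in ("scene","top"):
    f=optics.grab_frame(n); cv2.imwrite(f"pics/{n}0.png",f["color"][:,:,::-1]); print(n,f["mtx"].tolist(),f["cam_to_world"].round(4).tolist())
s=status.get_state(); print(s["t"],s["eef_pos"],s["ee_rot"],s["width"],arm.tip_reach)
E
```

```text
scene [[379.4602383030696, 0.0, 315.32584728079263], [0.0, 379.4602383030696, 203.6545444850611], [0.0, 0.0, 1.0]] [[0.9005, 0.2484, -0.357, 0.9046], [0.4348, -0.4943, 0.7528, -0.7527], [0.0106, -0.8331, -0.5531, 0.5667], [0.0, 0.0, 0.0, 1.0]]
top [[404.6932263149561, 0.0, 323.25034801230373], [0.0, 404.6932263149561, 194.46605432102382], [0.0, 0.0, 1.0]] [[-0.0134, -0.9803, 0.1969, 0.3801], [-0.9998, 0.0165, 0.014, -0.0826], [-0.017, -0.1966, -0.9803, 1.0775], [0.0, 0.0, 0.0, 1.0]]
0.1 [ 0.21270385 -0.64017663  0.23970868] [ 3.14008799e+00 -1.40169315e-04 -2.82087572e+00] 0.0877517438769428 0.014
```

View pics/scene0.png

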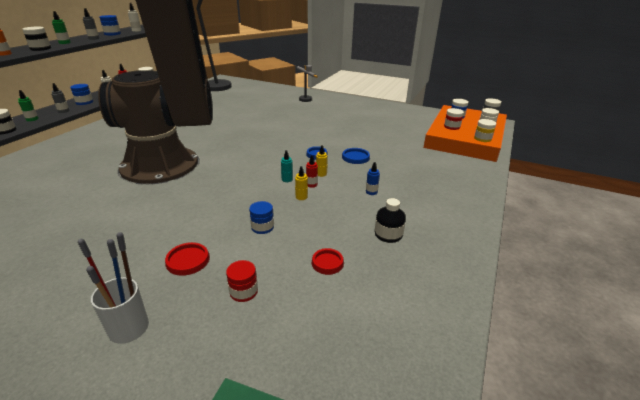

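View pics/top0.png

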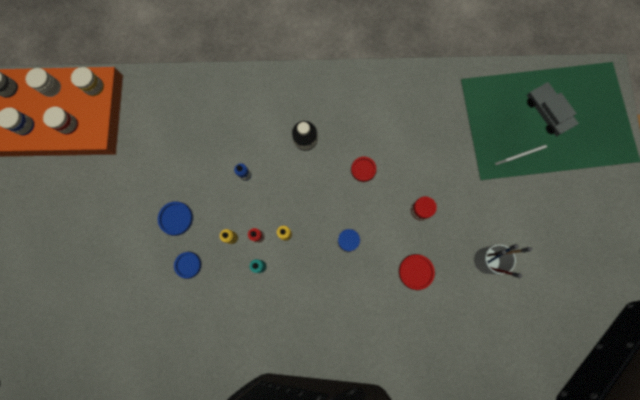

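The top view shows the blue bottle at (242,170), red bottle (255,235) between yellow (228,236) and (284,233) with turquoise at (258,266), blue jar (348,240), and red jar (425,208). The stands are large blue (175,218), small blue (187,265), small red (363,169) and large red (416,272). The thinner is at (304,132) and the pot at (500,260). In the scene view the red bottle is at (312,172), blue bottle (373,180), blue jar (261,217) and red jar (242,280).

Run:
```python
import cv2
t=cv2.imread("pics/top0.png"); s=cv2.imread("pics/scene0.png")
cv2.imwrite("pics/topc.png",cv2.resize(t[150:300,150:350],None,fx=4,fy=4,interpolation=cv2.INTER_CUBIC))
cv2.imwrite("pics/scc.png",cv2.resize(s[140:310,220:420],None,fx=3.5,fy=3.5,interpolation=cv2.INTER_CUBIC))
```

```text
(no output)
```

View pics/topc.png

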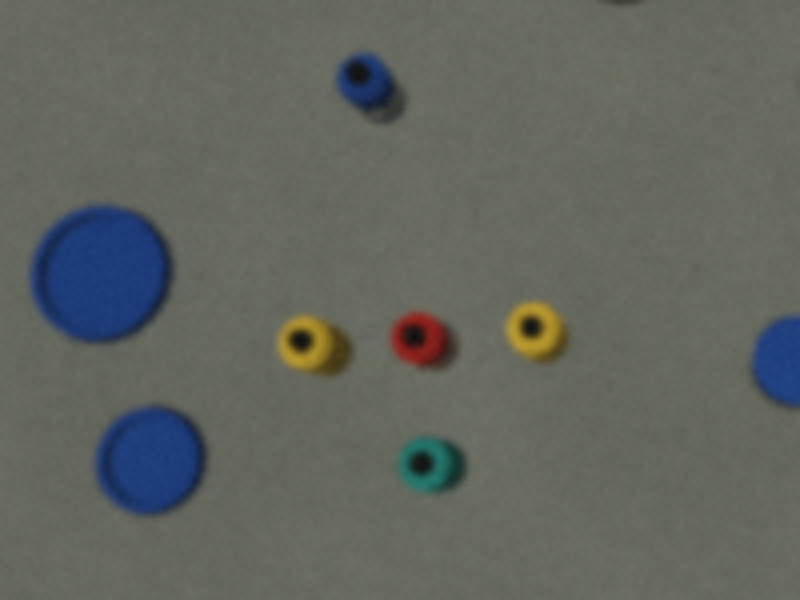

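View pics/scc.png

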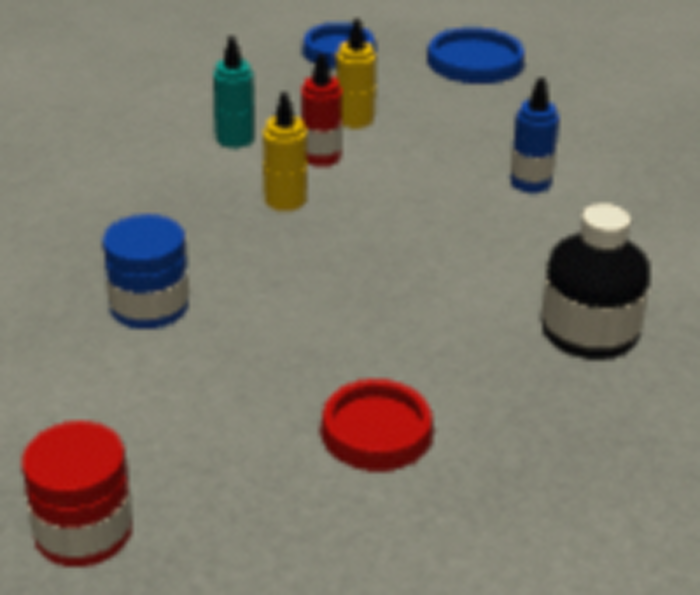

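The red bottle (crop 414,337) has a yellow on each side (300,341 and 531,327) and turquoise below (422,463). Only it is red with a white label, so the choice is clear. Next I triangulate cap tips, lid centres and rim centres.

```bash
cat > tri.py <<'E'
import numpy as np
M={"scene":([[379.46,0,315.326],[0,379.46,203.655],[0,0,1]],[[0.9005,0.2484,-0.357,0.9046],[0.4348,-0.4943,0.7528,-0.7527],[0.0106,-0.8331,-0.5531,0.5667]]),
"top":([[404.693,0,323.25],[0,404.693,194.466],[0,0,1]],[[-0.0134,-0.9803,0.1969,0.3801],[-0.9998,0.0165,0.014,-0.0826],[-0.017,-0.1966,-0.9803,1.0775]])}
def ray(K,T,p):
    T=np.array(T); d=T[:3,:3]@np.linalg.inv(K)@[*p,1]; return T[:3,3],d/np.linalg.norm(d)
def meet(rays):
    A=[np.eye(3)-np.outer(d,d) for c,d in rays]
    x=np.linalg.solve(sum(A),sum(a@c for a,(c,d) in zip(A,rays)))
    return x,max(np.linalg.norm(a@(x-c)) for a,(c,d) in zip(A,rays))
E
python3 - <<'E'
from tri import *
P={"bbot":((239.5,168.2),(374.9,163.4)),"rbot":((253.5,234.2),(311.7,156.6)),"yL":((225,235.2),(322,146.3)),"yR":((282.7,231.7),(301.1,167.1)),"turq":((255.5,265.7),(286.6,151.4)),
"bjar":((348.5,240),(261.4,208.6)),"rjar":((425,207.5),(241.1,270.3)),"bjst":((175.5,218.5),(356,154.6)),"bbst":((187.7,265.2),(317.1,152.3)),"rbst":((363.5,169),(327.7,259.1)),"rjst":((416.5,272),(187,257)),"thin":((304,128),(393,202))}
for k,(a,b) in P.items():
    x,e=meet([ray(*M["top"],a),ray(*M["scene"],b)]); print(k,(x*1000).round(),round(e*1000,1),"r",round(np.hypot(*x[:2])*1000))
E
```

```text
bbot [653. 144.  89.] 3.2 r 669
rbot [483. 104.  90.] 1.5 r 495
yL [482. 174.  92.] 2.0 r 513
yR [488.  32.  92.] 1.2 r 489
turq [407.  98.  92.] 1.4 r 419
bjar [ 467. -130.   53.] 0.5 r 485
rjar [ 547. -328.   54.] 0.5 r 638
bjst [537. 330.   9.] 1.1 r 630
bbst [413. 291.   7.] 0.9 r 505
rbst [ 664. -178.    9.] 0.0 r 687
rjst [ 385. -307.    7.] 1.3 r 493
thin [754. -21.  92.] 0.5 r 754
```

```bash
cat > plan.py <<'E'
import sys,numpy as np
from scipy.spatial.transform import Rotation as R
from station import status
def to(x,y,z,yaw=None):
    s=status.get_state(); r=R.from_euler("xyz",s["ee_rot"]); d=r.inv().apply(np.array([x,y,z])/1000-s["eef_pos"])*1000
    t=0 if yaw is None else -((yaw-s["ee_rot"][2]+np.pi/2)%np.pi-np.pi/2)
    print("shift",d.round(1),"turn",round(t,3),"yaw",s["ee_rot"][2].round(3),"q6",s["q"][5].round(2),"t",s["t"])
if __name__=="__main__": to(*map(float,sys.argv[1:]))
E
python3 plan.py 547 -328 200
```

```text
shift [-415.7  190.8   39.9] turn 0 yaw -2.821 q6 -0.29 t 0.1
```

```bash
python3 -m jog '[[1,[-416,191,40],0],[1,[-416,191,40],0],[1,[-416,191,40],0],[1,[-416,191,40],0],[1,[-416,191,40],0],[1,[-416,191,40],0],[1,[-416,191,40],0],[1,[-416,191,40],0],[1,[-416,191,40],0],[1,[-416,191,40],0],[1,[-416,191,40],0],[1,[-416,191,40],0]]' 20
cat > look.py <<'E'
import sys,cv2
from station import optics
from tri import *
f=optics.grab_frame("wrist"); np.savez("pics/"+sys.argv[1],K=f["mtx"],T=f["cam_to_world"]); cv2.imwrite(f"pics/{sys.argv[1]}.png",f["color"][:,:,::-1])
K,T=f["mtx"],f["cam_to_world"]
for a in sys.argv[2:]:   # expected pixel of world points x,y,z in mm
    p=np.linalg.inv(T)@[*[float(v)/1000 for v in a.split(",")],1]; q=K@p[:3]; print(a,(q[:2]/q[2]).round(1))
E
python3 look.py w1 547,-328,60 547,-328,0
```

```text
t: 1.6
eef_pos: [0.5468, -0.329, 0.2008]
ee_rot: [-3.141, 0.0, -2.822]
force: [0.5, 1.3, 1.0]
width: 0.0875
gripper_force: 0.0
547,-328,60 [320.  190.2]
547,-328,0 [319.6 175.6]
```

View pics/w1.png

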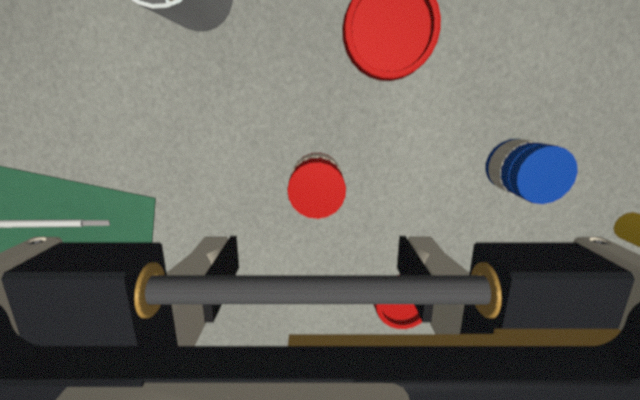

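Red jar lid is at (316.5,188), red jar stand rim centre about (392,32) and blue jar lid (543,173), all close to prediction.

```bash
python3 - <<'E'
from tri import *
w=np.load("pics/w1.npz")
for n,p,t,s,z in (("rj",(316.5,188),(425,207.5),(241.1,270.3),.06),("bj",(543,173),(348.5,240),(261.4,208.6),.06),("rjst",(392,31),(416.5,272),(187,257),.016)):
    r=ray(w["K"],w["T"],p); x,e=meet([r,ray(*M["top"],t),ray(*M["scene"],s)]); print(n,(x*1000).round(1),round(e*1000,1), ((r[0]+r[1]*(z-r[0][2])/r[1][2])*1000).round(1))
E
python3 plan.py 546 -331 37
```

```text
rj [ 547.4 -329.    54. ] 2.2 [ 546.  -331.7   60. ]
bj [ 467.3 -131.    51.8] 1.7 [ 467.5 -139.4   60. ]
rjst [ 386.9 -307.2    7.3] 2.3 [ 391.4 -308.7   16. ]
shift [  1.5  -1.8 163.8] turn 0 yaw -2.822 q6 -1.02 t 1.65
```

```bash
python3 -m jog '[[1,[1,-1,50],0],[1,[1,-1,100],0],[1,[1,-1,130],0],[1,[1,-1,150],0],[1,[1,-1,164],0],[1,[1,-1,164],0],[-1,[1,-1,164],0],[-1,[1,-1,164],0],[-1,[1,-1,164],0],[-1,[1,-1,164],0],[-1,[1,-1,164],0],[-1,[1,-1,164],0],[-1,[1,-1,164],0],[-1,[1,-1,164],0]]' 20
```

```text
t: 3.4
eef_pos: [0.547, -0.3295, 0.0371]
ee_rot: [-3.141, 0.0, -2.821]
force: [-0.7, 1.7, 5.5]
width: 0.0558
gripper_force: 20.0
```

```bash
python3 -m jog '[[-1,[0,0,-30],0],[-1,[0,0,-80],0],[-1,[0,0,-100],0],[-1,[0,0,-100],0]]'; python3 plan.py 388 -308 137 -2.02
```

```text
t: 3.9
eef_pos: [0.5474, -0.3295, 0.1377]
ee_rot: [-3.14, 0.002, -2.821]
force: [0.5, 0.6, -2.8]
width: 0.0554
gripper_force: 20.0
shift [144.5  70.6   0.3] turn -0.801 yaw -2.821 q6 -1.01 t 3.9
```

```bash
python3 -m jog '[[-1,[30,14,0],-0.16],[-1,[60,28,0],-0.32],[-1,[90,42,0],-0.48],[-1,[120,56,0],-0.64],[-1,[145,71,0],-0.8],[-1,[145,71,0],-0.8],[-1,[145,71,0],-0.8]]'; python3 look.py w2 388,-308,16 388,-308,4
```

```text
t: 4.78
eef_pos: [0.3866, -0.3076, 0.1357]
ee_rot: [3.14, -0.0, -2.022]
force: [0.6, 0.6, -1.8]
width: 0.0557
gripper_force: 20.0
388,-308,16 [317.2 197.8]
388,-308,4 [317.3 193.9]
```

View pics/w2.png

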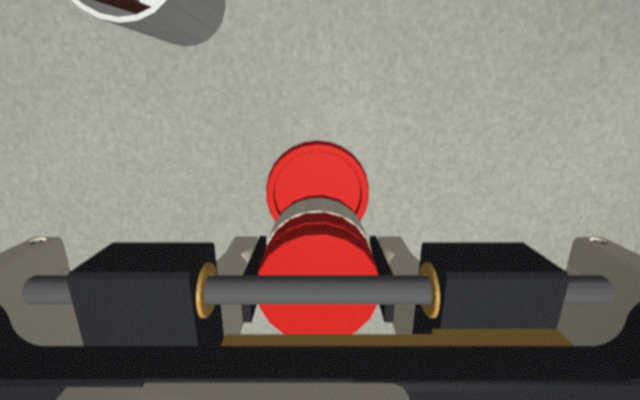

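```bash
cat > circ.py <<'E'
import sys,cv2
from tri import *
# image extents of a horizontal circle x,y,z,r (mm) in saved wrist view
def ext(n,x,y,z,r):
    w=np.load(f"pics/{n}.npz"); a=np.linspace(0,6.283,181); P=np.c_[x+r*np.cos(a),y+r*np.sin(a),z+0*a]/1000
    T=np.linalg.inv(w["T"]); p,_=cv2.projectPoints(P,cv2.Rodrigues(T[:3,:3])[0],T[:3,3],w["K"],None); p=p[:,0]
    return "L%.1f R%.1f T%.1f B%.1f"%(p[:,0].min(),p[:,0].max(),p[:,1].min(),p[:,1].max())
if __name__=="__main__": print(ext(sys.argv[1],*map(float,sys.argv[2:])))
E
for a in "388 -308 16" "391 -305 16" "393 -302 16" "391 -308 16"; do echo $a; python3 circ.py w2 $a 47; done
python3 -c "
import numpy as np;w=np.load('pics/w2.npz');print(w['T'].round(3))"
```

```text
388 -308 16
L263.0 R371.5 T143.2 B247.1
391 -305 16
L261.6 R369.6 T148.1 B251.1
393 -302 16
L261.3 R368.9 T152.4 B254.6
391 -308 16
L260.0 R368.3 T144.8 B248.4
[[-0.899  0.418  0.129  0.352]
 [ 0.437  0.86   0.262 -0.38 ]
 [-0.002  0.292 -0.956  0.279]
 [ 0.     0.     0.     1.   ]]
```

```bash
cat > fit.py <<'E'
import sys,cv2
from tri import *
from scipy.optimize import least_squares
import circ
# fit x,y (and z unless given) of circle radius r to observed extents L R T B (nan = hidden)
def fit(n,r,obs,x0,z=None):
    v=lambda p: np.array([float(s[1:]) for s in circ.ext(n,p[0],p[1],p[2] if z is None else z,r).split()])
    m=~np.isnan(obs); s=least_squares(lambda p:(v(p)-obs)[m],x0 if z is None else x0[:2],diff_step=1e-3); return s.x.round(1),np.abs(s.fun).max().round(1)
E
python3 - <<'E'
from fit import *
o=np.array([267,369,141,np.nan])
print(fit("w2",47,o,[388,-308,10])); 
for z in (4,9,16): print(z,fit("w2",47,o,[388,-308,10],z))
f=cv2.imread("pics/w2.png"); r=f[190].astype(int); m=(r[:,2]>2*r[:,0]+40); print(np.where(m[200:420])[0][[0,-1]]+200)
m=f[:,318].astype(int); print(np.where(m[:,2]>2*m[:,0]+40)[0][0])
for n in range(170,215,5):
  r=f[n].astype(int); i=np.where((r[:,2]>2*r[:,0]+30)[200:420])[0]+200; print(n,i[0],i[-1])
E
```

```text
(array([ 386.9, -308.6,   10. ]), np.float64(2.2))
4 (array([ 387.2, -308.1]), np.float64(1.1))
9 (array([ 387.1, -308.1]), np.float64(2.1))
16 (array([ 386.9, -309. ]), np.float64(3.4))
[267 367]
142
170 272 362
175 270 365
180 268 366
185 267 367
190 267 367
195 267 367
200 267 367
205 268 366
210 270 364
```

Stand rim spans columns 267–367, top row 142, so its centre is about (387,-308.5). The jar is directly above it, so I lower it.

```bash
python3 -m jog '[[-1,[0,0,40],0],[-1,[0,0,70],0],[-1,[0,0,84],0],[-1,[0,0,90],0],[-1,[0,0,92],0],[-1,[0,0,93],0],[-1,[0,0,93],0]]'
```

```text
t: 5.7
eef_pos: [0.3872, -0.3079, 0.0442]
ee_rot: [-3.14, 0.0, -2.021]
force: [-0.3, 0.8, -2.4]
width: 0.0557
gripper_force: 20.0
```

```bash
python3 -m jog '[[-1,[0,0,1],0],[-1,[0,0,2],0],[-1,[0,0,2],0]]'; python3 -m jog '[[-1,[0,0,1],0],[-1,[0,0,1],0]]';python3 -m jog '[[-1,[0,0,0.5],0],[-1,[0,0,0.5],0]]'
```

```text
t: 6.08
eef_pos: [0.3867, -0.3077, 0.0415]
ee_rot: [3.142, 0.0, -2.021]
force: [0.3, -0.3, -0.6]
width: 0.0556
gripper_force: 20.0
t: 6.32
eef_pos: [0.3868, -0.3078, 0.041]
ee_rot: [-3.141, -0.0, -2.021]
force: [-0.9, 1.8, 4.7]
width: 0.0556
gripper_force: 20.0
t: 6.58
eef_pos: [0.3868, -0.3078, 0.041]
ee_rot: [-3.141, -0.0, -2.02]
force: [-2.3, 3.3, 10.7]
width: 0.0558
gripper_force: 20.0
```

Contact came at the expected height. I open, rise and go on to the blue jar.

```bash
python3 -m jog '[[0.6,[0,0,0],0],[0.8,[0,0,0],0],[1,[0,0,0],0],[1,[0,0,0],0],[1,[0,0,0],0],[1,[0,0,-30],0],[1,[0,0,-80],0],[1,[0,0,-140],0],[1,[0,0,-160],0],[1,[0,0,-160],0]]'; python3 plan.py 467 -133 200 -2.02
```

```text
t: 7.82
eef_pos: [0.3876, -0.308, 0.2019]
ee_rot: [-3.138, 0.001, -2.021]
force: [0.8, 0.1, -1.0]
width: 0.0875
gripper_force: 0.0
shift [-192.1    4.7    2. ] turn -0.001 yaw -2.021 q6 -0.18 t 7.825
```

```bash
python3 -m jog '[[1,[-50,1,0],0],[1,[-100,2,0],0],[1,[-150,4,0],0],[1,[-192,5,2],0],[1,[-192,5,2],0],[1,[-192,5,2],0],[1,[-192,5,2],0]]'; python3 look.py w3 467,-133,60; cp pics/w3.png pics/w3v.png
```

```text
t: 8.7
eef_pos: [0.4651, -0.1333, 0.1975]
ee_rot: [3.141, -0.001, -2.022]
force: [0.3, 0.9, 0.7]
width: 0.0882
gripper_force: 0.0
467,-133,60 [317.2 193. ]
```

View pics/w3v.png

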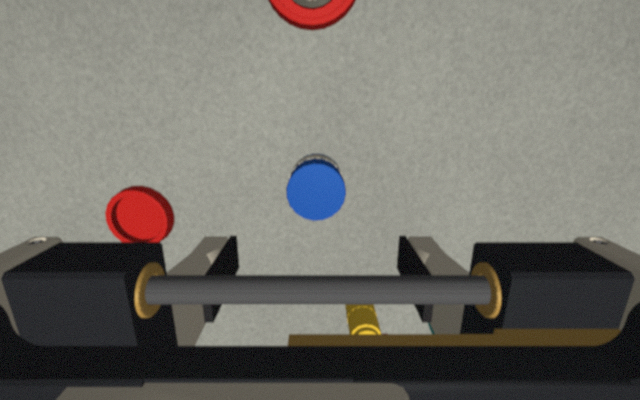

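Blue jar lid is at (316,190), with the predicted pixel at (317,193), so a ~2 mm correction.

```bash
python3 plan.py 466 -134.5 37; python3 -m jog '[[1,[1,1,50],0],[1,[1,1,100],0],[1,[1,1,130],0],[1,[1,1,150],0],[1,[1,1,161],0],[1,[1,1,161],0],[-1,[1,1,161],0],[-1,[1,1,161],0],[-1,[1,1,161],0],[-1,[1,1,161],0],[-1,[1,1,161],0],[-1,[1,1,161],0],[-1,[1,1,161],0]]' 20; python3 -m jog '[[-1,[0,0,-30],0],[-1,[0,0,-90],0],[-1,[0,0,-140],0],[-1,[0,0,-160],0],[-1,[0,0,-160],0]]'; python3 plan.py 536 331 198 -1.2
```

```text
shift [  0.6  -1.2 160.7] turn 0 yaw -2.022 q6 -0.58 t 8.75
t: 10.38
eef_pos: [0.4649, -0.1331, 0.0375]
ee_rot: [-3.141, 0.0, -2.02]
force: [-0.2, 1.9, 5.1]
width: 0.0553
gripper_force: 20.0
t: 11.0
eef_pos: [0.4649, -0.133, 0.1982]
ee_rot: [-3.139, 0.002, -2.021]
force: [-0.7, 0.3, -2.8]
width: 0.0555
gripper_force: 20.0
shift [-448.7  137.8    0.6] turn -0.821 yaw -2.021 q6 -0.58 t 11.0
```

```bash
python3 -m jog '[[-1,[-38,11,0],-0.07],[-1,[-76,23,0],-0.14],[-1,[-114,35,0],-0.21],[-1,[-152,47,0],-0.28],[-1,[-190,58,0],-0.35],[-1,[-228,70,0],-0.42],[-1,[-266,82,0],-0.49],[-1,[-304,93,0],-0.56],[-1,[-342,105,0],-0.63],[-1,[-380,117,0],-0.7],[-1,[-420,129,0],-0.77],[-1,[-449,138,0],-0.82],[-1,[-449,138,0],-0.82],[-1,[-449,138,50],-0.82],[-1,[-449,138,62],-0.82],[-1,[-449,138,62],-0.82],[-1,[-449,138,62],-0.82]]'; python3 look.py w4 536,331,16; python3 circ.py w4 536 331 16 47
python3 - <<'E'
import cv2,numpy as np
f=cv2.imread("pics/w4.png").astype(int)
m=((f[:,:,0]>f[:,:,2]*1.8+20)).astype(np.uint8)
for n in range(100,235,8):
  i=np.where(m[n,150:480])[0]+150
  if len(i): print(n,i[0],i[-1],len(i))
E
```

```text
t: 13.12
eef_pos: [0.5363, 0.3315, 0.1366]
ee_rot: [-3.14, 0.0, -1.201]
force: [-0.1, 0.2, -1.4]
width: 0.0559
gripper_force: 20.0
536,331,16 [318.7 197.5]
L264.7 R372.9 T143.1 B246.8
140 317 317 1
148 291 345 55
156 282 355 74
164 276 478 114
172 272 479 137
180 269 479 149
188 268 479 155
196 268 479 158
204 270 479 102
212 273 479 74
220 293 479 102
228 281 479 117
```

View pics/w4.png

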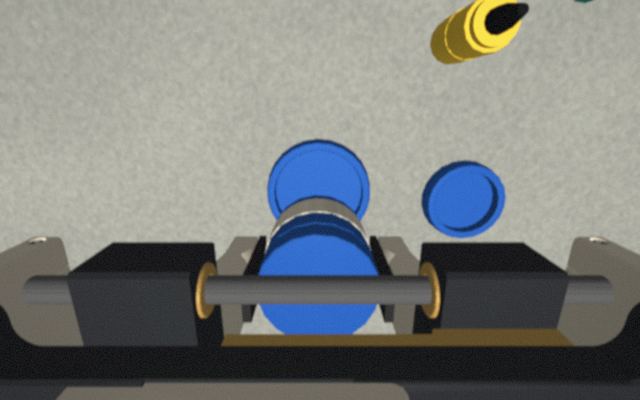

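Blue stand is at columns 268–369, top row 140, so the jar is aligned to about 2 mm. Lowering it.

```bash
python3 -m jog '[[-1,[1,0,40],0],[-1,[1,0,70],0],[-1,[1,0,85],0],[-1,[1,0,91],0],[-1,[1,0,93],0],[-1,[1,0,94],0],[-1,[1,0,94],0]]';  python3 -m jog '[[-1,[0,0,0.5],0],[-1,[0,0,1],0],[-1,[0,0,1],0]]'
```

```text
t: 14.05
eef_pos: [0.5361, 0.3306, 0.0418]
ee_rot: [-3.141, 0.001, -1.201]
force: [0.4, 0.4, -0.8]
width: 0.0555
gripper_force: 20.0
t: 14.42
eef_pos: [0.5361, 0.3306, 0.0416]
ee_rot: [-3.14, 0.0, -1.2]
force: [-2.3, -1.1, 8.5]
width: 0.0552
gripper_force: 20.0
```

```bash
python3 -m jog '[[0.6,[0,0,0],0],[0.8,[0,0,0],0],[1,[0,0,0],0],[1,[0,0,0],0],[1,[0,0,0],0],[1,[0,0,-30],0],[1,[0,0,-80],0],[1,[0,0,-140],0],[1,[0,0,-180],0],[1,[0,0,-180],0]]'; python3 plan.py 653 144 220 -1.4
```

```text
t: 15.68
eef_pos: [0.5373, 0.3315, 0.2244]
ee_rot: [-3.135, 0.003, -1.2]
force: [-0.1, 0.1, -0.6]
width: 0.0874
gripper_force: 0.0
shift [216.7 -40.    4.1] turn 0.2 yaw -1.2 q6 -0.49 t 15.675
```

```bash
python3 -m jog '[[1,[45,-8,0],0.04],[1,[90,-16,0],0.08],[1,[135,-24,0],0.12],[1,[180,-32,2],0.16],[1,[217,-40,4],0.2],[1,[217,-40,4],0.2],[1,[217,-40,4],0.2]]'; python3 look.py w5 653,144,95 653,144,70 653,144,64; python3 circ.py w5 653 144 64 17
```

```text
t: 16.55
eef_pos: [0.6512, 0.1423, 0.2151]
ee_rot: [3.14, -0.0, -1.401]
force: [-0.2, 0.7, 0.1]
width: 0.0873
gripper_force: 0.0
653,144,95 [315.7 199.5]
653,144,70 [315.9 191.7]
653,144,64 [316. 190.]
L298.3 R333.6 T172.7 B206.8
```

View pics/w5.png

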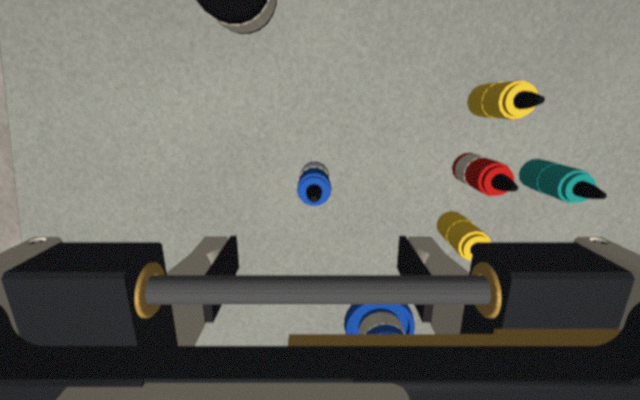

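Blue bottle shoulder is at columns 298–331 and the cap tip at (313,196), 2–3 px left of and above prediction. Correcting by that and grasping.

```bash
python3 -m jog '[[1,[0,-3,50],0],[1,[0,-3,90],0],[1,[0,-3,120],0],[1,[0,-3,140],0],[1,[0,-3,155],0],[1,[0,-3,161],0],[1,[0,-3,161],0],[-1,[0,-3,161],0],[-1,[0,-3,161],0],[-1,[0,-3,161],0],[-1,[0,-3,161],0],[-1,[0,-3,161],0],[-1,[0,-3,161],0],[-1,[0,-3,161],0],[-1,[0,-3,161],0],[-1,[0,-3,161],0]]' 15; python3 -m jog '[[-1,[0,0,-30],0],[-1,[0,0,-90],0],[-1,[0,0,-140],0],[-1,[0,0,-160],0],[-1,[0,0,-160],0]]'; python3 plan.py 412 292 216 -1.2
```

```text
t: 18.6
eef_pos: [0.6545, 0.1429, 0.055]
ee_rot: [3.142, 0.0, -1.401]
force: [-0.1, 0.6, -0.5]
width: 0.0333
gripper_force: 15.0
t: 19.23
eef_pos: [0.6552, 0.1433, 0.2171]
ee_rot: [-3.138, 0.001, -1.401]
force: [0.5, -0.4, -2.4]
width: 0.0339
gripper_force: 15.0
shift [-187.7  214.6    0.6] turn -0.201 yaw -1.401 q6 -0.34 t 19.225
```

```bash
python3 -m jog '[[-1,[-27,31,0],-0.03],[-1,[-54,62,0],-0.06],[-1,[-81,93,0],-0.09],[-1,[-108,124,0],-0.12],[-1,[-135,155,0],-0.15],[-1,[-162,185,0],-0.18],[-1,[-188,215,0],-0.2],[-1,[-188,215,0],-0.2],[-1,[-188,215,40],-0.2],[-1,[-188,215,70],-0.2],[-1,[-188,215,70],-0.2],[-1,[-188,215,70],-0.2]]'; python3 look.py w6 412,292,16; python3 circ.py w6 412 292 16 36;  python3 - <<'E'
import cv2,numpy as np
f=cv2.imread("pics/w6.png").astype(int)
m=((f[:,:,0]>f[:,:,2]*1.8+20)).astype(np.uint8)
for n in range(130,235,8):
  i=np.where(m[n,220:420])[0]+220
  if len(i): print(n,i[0],i[-1],len(i))
E
```

```text
t: 20.72
eef_pos: [0.4115, 0.2919, 0.1456]
ee_rot: [-3.141, -0.0, -1.201]
force: [0.7, -0.4, -1.8]
width: 0.0339
gripper_force: 15.0
412,292,16 [317.5 195. ]
L277.4 R357.6 T155.1 B232.2
154 303 331 29
162 220 344 56
170 220 349 70
178 220 353 79
186 220 354 81
194 220 354 80
202 220 351 71
210 288 347 37
226 309 326 18
234 297 338 42
```

View pics/w6.png

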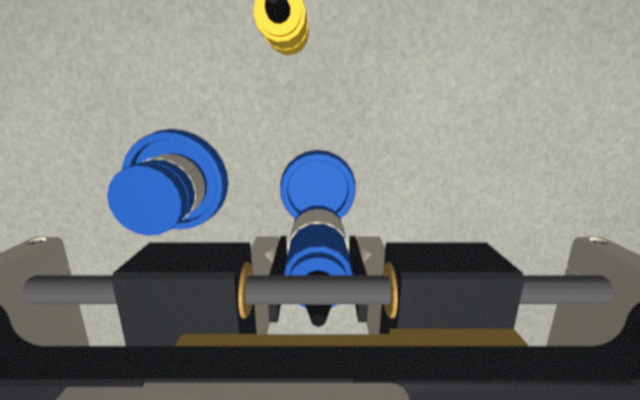

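Small blue stand is at columns 280–355, top row 151, so I shift 2 mm along tool x. The blue jar stands in its stand.

```bash
python3 -m jog '[[-1,[2,0,40],0],[-1,[2,0,65],0],[-1,[2,0,78],0],[-1,[2,0,83],0],[-1,[2,0,85],0],[-1,[2,0,85],0],[-1,[2,0,85],0]]';  python3 -m jog '[[-1,[0,0,0.5],0],[-1,[0,0,1],0],[-1,[0,0,1],0]]'; python3 -m jog '[[-1,[0,0,0.5],0],[-1,[0,0,1],0],[-1,[0,0,1],0]]'
```

```text
t: 21.65
eef_pos: [0.4118, 0.2903, 0.0607]
ee_rot: [-3.141, 0.001, -1.201]
force: [-1.1, 0.3, -0.7]
width: 0.0337
gripper_force: 15.0
t: 22.02
eef_pos: [0.4115, 0.2899, 0.059]
ee_rot: [3.142, -0.0, -1.201]
force: [-0.2, 0.4, -1.3]
width: 0.0336
gripper_force: 15.0
t: 22.4
eef_pos: [0.4117, 0.29, 0.0589]
ee_rot: [-3.141, -0.0, -1.2]
force: [-2.4, -1.4, 8.5]
width: 0.0335
gripper_force: 15.0
```

```bash
python3 -m jog '[[0.1,[0,0,0],0],[0.3,[0,0,0],0],[0.36,[0,0,0],0],[0.36,[0,0,0],0],[0.36,[0,0,0],0],[0.36,[0,0,-30],0],[0.36,[0,0,-80],0],[0.36,[0,0,-130],0],[0.36,[0,0,-165],0],[0.36,[0,0,-165],0]]'; python3 plan.py 483 104 220 -0.8
```

```text
t: 23.65
eef_pos: [0.4126, 0.2912, 0.2261]
ee_rot: [-3.136, 0.003, -1.2]
force: [0.3, 0.7, 0.1]
width: 0.0597
gripper_force: 0.0
shift [200.    2.1   5.5] turn -0.4 yaw -1.2 q6 -0.63 t 23.65
```

```bash
python3 -m jog '[[0.36,[40,0,0],-0.08],[0.36,[80,1,0],-0.16],[0.36,[120,1,0],-0.24],[0.36,[160,2,2],-0.32],[0.36,[200,2,5],-0.4],[0.36,[200,2,5],-0.4],[0.36,[200,2,5],-0.4]]'; python3 look.py w7 483,104,95 483,104,64; python3 circ.py w7 483 104 64 17
```

```text
t: 24.52
eef_pos: [0.4817, 0.1026, 0.2173]
ee_rot: [3.14, 0.0, -0.802]
force: [-0.4, -0.0, -0.2]
width: 0.0593
gripper_force: 0.0
483,104,95 [315.  197.5]
483,104,64 [315.3 188.3]
L297.8 R332.8 T171.0 B204.9
```

View pics/w7.png

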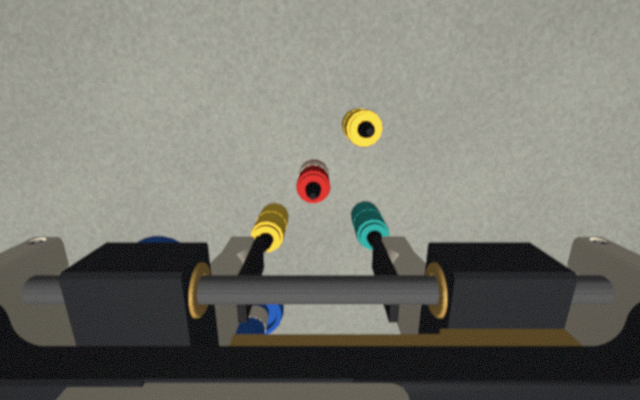

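Red bottle shoulder spans columns 297–330 with the cap tip at (313,191). Yellow at (267,230) and (365,128) and turquoise (371,230) all sit off the finger line, so I descend with 60 mm opening.

```bash
python3 -m jog '[[0.36,[2,-3,0],0],[0.36,[2,-3,40],0],[0.36,[2,-3,75],0],[0.36,[2,-3,105],0],[0.36,[2,-3,130],0],[0.36,[2,-3,150],0],[0.36,[2,-3,162],0],[0.36,[2,-3,162],0],[-1,[2,-3,162],0],[-1,[2,-3,162],0],[-1,[2,-3,162],0],[-1,[2,-3,162],0],[-1,[2,-3,162],0],[-1,[2,-3,162],0],[-1,[2,-3,162],0]]' 15; python3 -m jog '[[-1,[0,0,-30],0],[-1,[0,0,-80],0],[-1,[0,0,-130],0],[-1,[0,0,-160],0],[-1,[0,0,-160],0]]'; python3 plan.py 664 -179 216 -1.8
```

```text
t: 26.45
eef_pos: [0.486, 0.1036, 0.0565]
ee_rot: [-3.141, -0.0, -0.801]
force: [-0.4, 0.7, 6.4]
width: 0.0335
gripper_force: 15.0
t: 27.08
eef_pos: [0.4865, 0.104, 0.2183]
ee_rot: [-3.137, -0.001, -0.801]
force: [0.7, 0.4, -1.9]
width: 0.0339
gripper_force: 15.0
shift [326.7  69.6   2.2] turn 0.999 yaw -0.801 q6 0.16 t 27.075
```

```bash
python3 -m jog '[[-1,[36,7,0],0.11],[-1,[72,15,0],0.22],[-1,[108,23,0],0.33],[-1,[145,31,0],0.44],[-1,[182,39,0],0.55],[-1,[218,46,0],0.66],[-1,[254,54,0],0.77],[-1,[290,62,0],0.88],[-1,[327,70,0],1.0],[-1,[327,70,0],1.0],[-1,[327,70,40],1.0],[-1,[327,70,70],1.0],[-1,[327,70,72],1.0],[-1,[327,70,72],1.0]]'; python3 look.py w8 664,-179,16; python3 circ.py w8 664 -179 16 36
```

```text
t: 28.82
eef_pos: [0.6631, -0.1798, 0.1445]
ee_rot: [-3.142, -0.0, -1.8]
force: [-0.6, 0.9, 0.7]
width: 0.0335
gripper_force: 15.0
664,-179,16 [318.1 195.9]
L277.9 R358.3 T155.9 B233.1
```

View pics/w8.png

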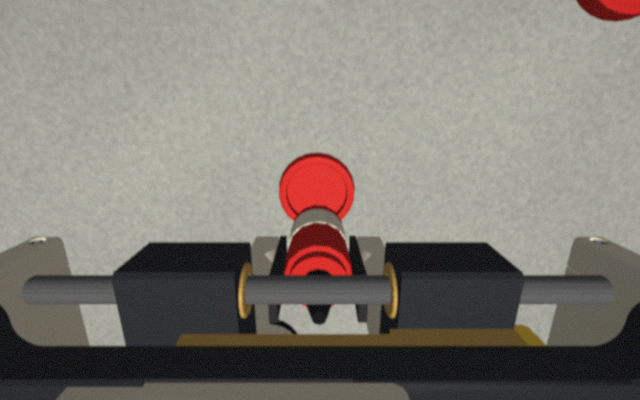

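Red stand spans columns 279–354, top row 153, so the correction is only ~1 mm. Lowering it.

```bash
python3 -m jog '[[-1,[1,-1,40],0],[-1,[1,-1,62],0],[-1,[1,-1,74],0],[-1,[1,-1,80],0],[-1,[1,-1,82],0],[-1,[1,-1,82],0],[-1,[1,-1,82],0]]';  python3 -m jog '[[-1,[0,0,0.5],0],[-1,[0,0,1],0],[-1,[0,0,1],0]]'; python3 -m jog '[[-1,[0,0,0.5],0],[-1,[0,0,1],0],[-1,[0,0,1],0]]'
```

```text
t: 29.75
eef_pos: [0.6641, -0.1813, 0.0628]
ee_rot: [-3.14, 0.0, -1.801]
force: [-0.5, 0.1, -1.0]
width: 0.0339
gripper_force: 15.0
t: 30.12
eef_pos: [0.6637, -0.1812, 0.061]
ee_rot: [3.142, -0.0, -1.801]
force: [-0.0, -0.3, -0.3]
width: 0.0332
gripper_force: 15.0
t: 30.5
eef_pos: [0.6639, -0.1813, 0.0606]
ee_rot: [-3.141, -0.0, -1.801]
force: [-2.0, 0.4, 3.7]
width: 0.0337
gripper_force: 15.0
```

Contact. I release and retreat to a clear spot, then check the whole scene.

```bash
python3 -m jog '[[0.1,[0,0,0],0],[0.3,[0,0,0],0],[0.5,[0,0,0],0],[0.5,[0,0,0],0],[0.5,[0,0,0],0],[0.5,[0,0,-30],0],[0.5,[0,0,-80],0],[0.5,[0,0,-130],0],[0.5,[0,0,-190],0],[0.5,[0,0,-190],0],[0.5,[60,0,-190],0],[0.5,[120,0,-190],0],[0.5,[120,0,-190],0],[0.5,[120,0,-190],0]]'
python3 - <<'E'
import cv2,numpy as np
from station import optics
t=optics.grab_frame("top")["color"][:,:,::-1]; s=optics.grab_frame("scene")["color"][:,:,::-1]
a=cv2.resize(t[100:310,140:540],None,fx=1.5,fy=1.5); b=cv2.resize(s[130:320,80:480],None,fx=1.5,fy=1.5)
cv2.imwrite("pics/end.png",np.vstack([a,b[:285]]))
E
```

```text
t: 32.25
eef_pos: [0.636, -0.2983, 0.2494]
ee_rot: [3.141, 0.0, -1.802]
force: [0.5, 0.6, 0.4]
width: 0.0655
gripper_force: 0.0
```

View pics/end.png

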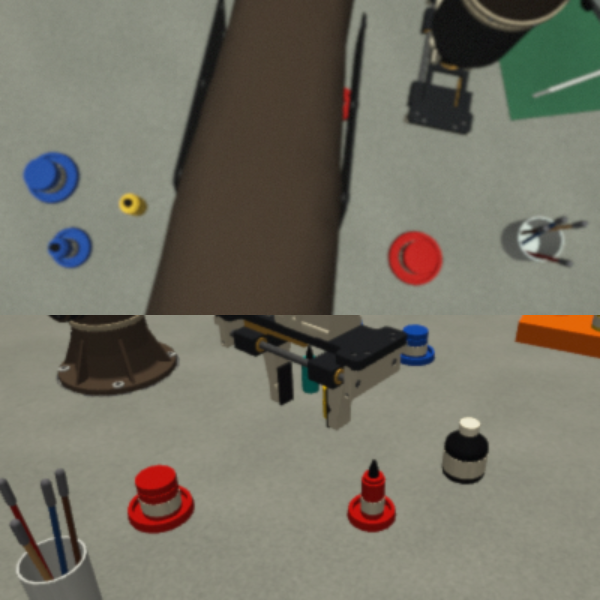

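The red jar (160,495), red bottle (372,500), blue jar (415,345; top view 45,175) and blue bottle (top view 65,247) all stand upright in their stands. Thinner and pot are unmoved. Handing in.

```bash
python3 -c "
from station import order; print(order.job_done())"
```

```text
the job is handed in; nothing more can be done
None
```

All four paints are upright and released in their matching stands, the brush pot and thinner were left where they were, and the job was handed in at about 32 s; the hand-in did not return a verdict.

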